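# Tap a tapered caster stem home in a cart leg

## Robot

A 6-joint arm with a two-finger parallel gripper is mounted at the origin on the work surface. World frame = base frame: x ahead of the robot, y to its left, z up, the work surface at z = 0. Lengths are in mm, angles in rad, forces in N, time in s.
With the tool pointing down it reaches from about 425 to 1125 mm from the base axis. Payload 14.9 kg.
Tool frame: the origin (TCP) lies at the very end of the fingers, on their centre line; the grasp point (between the pads) lies 19 mm behind it; z points along the fingers, y is the direction in which the jaws open and shut (so a half turn about z gives the same grasp; the last joint's range is limited). The gripper opens to 91 mm and grips with 3 to 60 N. Pads are 32 mm wide; open, the fingers measure 118 mm over their backs; the gripper's body (76 mm by 178 mm) begins 60 mm behind the grasp point.
Start: joints at [-1.229, 0.379, 1.734, -0, 1.028, -0.033], TCP at [256.257, -651.422, 213.932] pointing down, gripper open.
Joint ranges: [-2.77, 2.77], [-0.74, 2.19], [0, 2.66], [-1.06, 4.2], [0.31, 2.87], [-3.08, 3.08]. Speed limits (rad/s): [1.89, 1.89, 2.39, 3.14, 3.14, 3.14].

## Interface

Orientations are given as a unit quaternion [x, y, z, w].
In Python, from rig import bot gives the robot as it stands.
- The arm moves only by the tool move_arm, never from a script. Its argument "rows" is a list that holds one entry, the list of rows, each a list of 6 numbers: the shift along the tool's x, y, z in mm, then the turn, a rotation vector about the tool's x, y, z in units of 5 degrees (1.0 is 5 degrees). A call has 1 to 20 rows; each row is the pose to reach, as a shift and turn from the pose measured when the call began, along the tool's axes at that moment; what a row does not reach only later rows make up. A row lasts 1/12 s, in which the tool goes at most 41.7 mm and 7.16 degrees, less where a joint would pass 70% of its speed; a pose out of reach is approached as far as the arm can. A call with a gripper value outside its range is refused whole. "claw" is the opening in per cent of the stroke, from 0 (shut) to 100 (fully open), set as the call begins (left out, the last holds). The fingers move at their own pace and stop on an object; "newtons" is the grip in N (left out, the last holds). Time passes only in rows, so rows that repeat a pose let the fingers close. It gives the time, the measured TCP pose, the force and the opening at its end, in the units of the state.
- bot.sense(): the state, without advancing time (a new reading comes with each control period).
- bot.snapshot(name): name is "scene" or "top" or "wrist"; returns a dict with "frame" (384x512x3 uint8, red, green, blue), "z_map" (384x512 float32, mm along the optical axis (not along the pixel's ray), 0 where there is no reading), "intrinsics" (3x3 intrinsics, pixels), "R" (3x3) and "t" (3): a world point X has camera coordinates R X + t. Camera axes: x right, y down, z forward; pixel columns grow to the right and rows downward; lengths in mm; the calibration is good to about 2 mm. A picture is of the moment at which its call begins.
- bot.sign_off(): hands the job in, once; it reports no verdict.
The state is a dict: "time_s": time; "joint_pos": joint angles; "qvel": joint speeds; "tau": joint torques, N m; "position": TCP position; "ee_rot": TCP orientation; "wrist_force": force on the tool from outside, world axes, zero at the start; "ft_torque": the same for the moment, N m; "opening": finger opening in mm.
Only numpy, scipy, OpenCV 4.12 (cv2) and the standard library are available. Lean on these libraries where they do the work, as an engineer would, in place of code of your own. Each camera call takes 0.05 s, during which the arm holds its last target.

## Task

Take the caster out of the wooden block, set its tapered stem loosely into the square socket of the upturned cart leg in the clamp and let go of it. Then pick up the tamper and gently tap the wheel down with it until the caster's plate sits flush on the leg's end, so the taper alone holds it, and stand the tamper back upright on the bench. Leave the other things on the bench alone.

Things in the scene. Friction and masses are not known exactly. Their poses are not given: they have to be found in the camera images.
- caster_hub (a point): Wheel centre of the loose caster. Dark rubber wheel 64 mm in diameter, 24 mm wide, axle along y, in a steel fork with two flat cheeks square to y: 36 mm over the outsides, 30 mm long in x, from the plate to 11 mm above the hub; best gripped across them at hub height. z points up, from stem to wheel. It starts with its stem hanging in the block's loose hole.
- caster: The same caster as a whole (about 300 g); origin in the centre of the underside of its 50 x 50 x 5 mm plate, 42 mm below the hub. Under the plate, on the axis, a square tapered steel stem 42 mm long, 24 mm wide at the plate, 16.6 mm near the tip, which is bevelled to 12 mm; sides square to x and y. At the start the plate lies on the block's top.
- block: Fixed wooden block 90 x 90 x 55 mm holding the caster; origin under its centre. Its square hole is 28 mm wide.
- socket_mouth (a point): Centre of the flat upper end of the cart leg stub, a blue square tube 50 x 50 mm, 102 mm above the bench; x and y square to its sides, z up. A 32 mm square opening leads into a sprung steel sleeve with the stem's taper. The caster fits any of the four ways round. When home the hub is 42 mm above this point. A 30 mm square cut-off rail sticks out 70 mm to +x, its top 53 mm above the bench.
- leg: The leg stub; origin on its axis 82 mm below the mouth. Set in lightly, the caster stays with its plate some 5 to 12 mm proud; from there the push needed grows to about 10 to 20 N just before the plate lands. The leg stands on a rubber pad and sinks some mm under load (springing back after), so heights measured beforehand do not tell how far to press: go by force, then check the gap.
- clamp: Fixed steel clamp with base plate 150 x 160 x 12 mm and two grey jaws 62 mm high on the +y and -y sides of the leg; origin under its centre, on the leg's axis, same axes as the leg.
- tamper_center (a point): Middle (half-way up) of the loose tamper (about 300 g), standing on the bench: 100 mm high, a round foot 44 mm in diameter and 20 mm high with a flat rubber face underneath, above it a straight round wooden handle 26 mm in diameter, best gripped some 15 mm above this point. Its underside is 50 mm below this point. More than 35 N on the wheel would damage its bearing; about 25 N is enough.
- tamper: The same tamper as a whole; origin in the centre of its underside, z up along the handle.
- tape_roll: Bystander: cardboard ring 100 mm in diameter, 48 mm high; origin under its centre.
- carton: Bystander: closed cardboard carton 90 x 130 x 70 mm; origin under its centre.
- spanner: Bystander: steel spanner lying flat; origin under its middle.
- oil_can: Bystander: grey can 60 mm in diameter, 120 mm high; origin under its centre.
Mind the look-alikes: they are no part of the job. Leave any purple or turquoise look-alike of the tamper alone.

How it is judged (in metres and radians):
On the way, in this order (a step that is already met when the one before it is completed fails the run):
1. the caster's stem stands loosely in the socket, not yet home, the fingers off it (z of caster_hub in the frame of socket_mouth between 0.0455 and 0.062 m and horizontal distance between caster_hub and socket_mouth below 0.005 m and contact force between the fingers and caster below 0.1 N and angle between caster_hub's own z axis and vertical below 0.15 rad), for 0.2 s.
2. the caster is pressed home by the tamper (z of caster_hub in the frame of socket_mouth below 0.044 m and horizontal distance between caster_hub and socket_mouth below 0.005 m and contact force between tamper and caster above 1 N), for 0.05 s.
At the end, for the whole second after the job is handed in: The caster sits in the leg's socket with its plate within 2 mm of the end face, centred within 5 mm and square within 0.06 rad, held by the taper and at rest; the tamper stands upright (within 0.1 rad) on the bench, at rest (z of caster_hub in the frame of socket_mouth below 0.044 m and horizontal distance between caster_hub and socket_mouth below 0.005 m and angle between the z axis of caster_hub and the z axis of socket_mouth, either way round below 0.06 rad and linear speed of each of caster, tamper below 0.02 m/s and angle between tamper_center's own z axis and vertical below 0.1 rad and height (world z) of tamper between -0.004 and 0.006 m); the robot touches nothing.
It fails at once if the tamper pressed on the caster with more than 35 N (contact force between tamper and caster above 35 N).
It fails at once if the fingers handled the caster when it was nearly home (it is to be driven with the tamper) (z of caster_hub in the frame of socket_mouth below 0.045 m and horizontal distance between caster_hub and socket_mouth below 0.005 m and contact force between the fingers and caster above 1 N).
It fails at once if a bystander was moved by more than 30 mm (distance of any of tape_roll, carton, spanner, oil_can from where it was at the start of the episode above 0.03 m).
It also fails if it takes over 67 s, if anything falls off the work surface, if the arm or the gripper's body presses on something with over 40 N, if the wrist force passes 120 N, or if a joint passes its speed limit or range.

## Working session

There is one attempt and no reset: what is moved stays moved. The work goes in short steps, Python scripts to look and compute and a tool call to move; the robot and the scene stay as the last step left them, time stands still between calls to the robot, and variables do not carry over. Pictures are saved under pics/ and viewed, and the job is handed in when it is done.

Besides the shell and the picture viewer there is one more tool, called after "Call:" as name([rows], argument=value, ...), one row to a line, values as JSON. move_arm: Moves the arm, as the interface text tells. Its arguments: {"type":"object","properties":{"rows":{"type":"array","items":{"type":"array","items":{"type":"array","items":{"type":"number"}}}},"claw":{"type":"number"},"newtons":{"type":"number"}},"required":["rows"]}

```bash
ls; mkdir -p pics; python3 - <<'E'
from rig import bot
import cv2
s=bot.sense(); print(s)
for n in ["scene","top"]:
    d=bot.snapshot(n); cv2.imwrite(f"pics/{n}0.png",d["frame"][:,:,::-1])
    print(n,d["intrinsics"],d["R"],d["t"])
E
```

```text
pics
{'time_s': 0.0, 'joint_pos': array([-1.22927221e+00,  3.79405231e-01,  1.73480066e+00, -2.88113005e-06,
        1.02851695e+00, -3.32910439e-02]), 'qvel': array([ 0.00112024,  0.00015834, -0.00086996, -0.00146139, -0.00089636,
       -0.00220399]), 'tau': array([ 1.15163301e-03, -7.63725257e+01, -4.34362113e+01,  6.51396113e-02,
        4.24883841e-02, -9.43366558e-05]), 'position': array([ 256.13139352, -651.0120024 ,  213.28074388]), 'ee_rot': array([ 9.82490241e-01,  1.86313197e-01, -8.79648848e-05, -5.58207234e-04]), 'wrist_force': array([-0.82750002, -0.08586335,  0.11947846]), 'ft_torque': array([ 0.02777716,  0.02461431, -0.00851159]), 'opening': 91.2339505346426}
scene [[434.57017409   0.         251.24365647]
 [  0.         434.57017409 186.15387334]
 [  0.           0.           1.        ]] [[-0.84637777  0.53257605 -0.00272198]
 [ 0.3984618   0.62983373 -0.66673658]
 [-0.35337354 -0.56539563 -0.74528848]] [ 513.71752009 -159.84276466 1639.7527517 ]
top [[365.53255027   0.         256.2281581 ]
 [  0.         365.53255027 195.68358378]
 [  0.           0.           1.        ]] [[-0.01628511 -0.99963911  0.02136454]
 [-0.98078829  0.01181647 -0.19471697]
 [ 0.19439424 -0.02412508 -0.98062677]] [-15.47579995 595.93892165 969.14753547]
```

View pics/scene0.png

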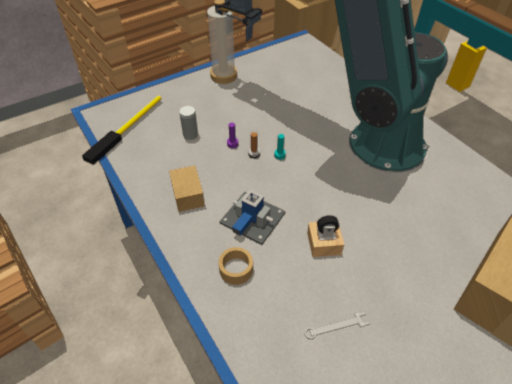

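View pics/top0.png

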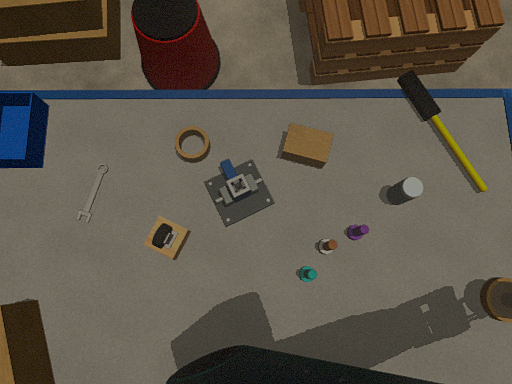

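```bash
cat > h.py <<'E'
from rig import bot
import cv2, numpy as np
def cloud(d):
    K=d["intrinsics"];z=d["z_map"];v,u=np.mgrid[0:z.shape[0],0:z.shape[1]]
    P=np.stack([(u-K[0,2])/K[0,0]*z,(v-K[1,2])/K[1,1]*z,z],-1)
    W=(P-d["t"])@d["R"]
    W[z<=0]=np.nan
    return W
def ray(d,u,v,h):
    K=d["intrinsics"];c=-d["R"].T@d["t"];r=d["R"].T@np.array([(u-K[0,2])/K[0,0],(v-K[1,2])/K[1,1],1])
    return c+r*(h-c[2])/r[2]
def proj(d,X):
    p=(d["R"]@np.asarray(X,float)+d["t"]);K=d["intrinsics"];return K[0,0]*p[0]/p[2]+K[0,2],K[1,1]*p[1]/p[2]+K[1,2]
E
python3 - <<'E'
from h import *
D={n:bot.snapshot(n) for n in["top","scene"]}
for n,d in D.items():
    W=cloud(d); c=d["frame"]
    print(n)
    for nm,(u,v) in {"top":dict(cast=(163,236),leg=(238,186),tam=(331,245),tcan=(415,187),carton=(307,145),ring=(192,145)),"scene":dict(cast=(328,235),leg=(253,203),tam=(254,145),can=(188,122),carton=(187,190))}[n].items():
        w=W[v-25:v+25,u-25:u+25].reshape(-1,3);
        print(nm,W[v,u].round(),"max z",np.nanpercentile(w[:,2],[50,90,98,100]).round())
    x,y=dict(top=(130,130),scene=(190,110))[n]
    cv2.imwrite(f"pics/{n}1.png",cv2.resize(c[y:y+150,x:x+200 if n=="scene" else x+240],None,fx=3.3,fy=3.3,interpolation=cv2.INTER_CUBIC)[:,:,::-1])
E
```

```text
top
cast [480. 217. 130.] max z [  3. 109. 128. 132.]
leg [625.  27.  53.] max z [ 14.  95. 103. 106.]
tam [ 452. -218.  101.] max z [ -0.  19.  98. 103.]
tcan [ 602. -449.  118.] max z [  0. 118. 121. 124.]
carton [ 741. -172.   68.] max z [67. 71. 73. 75.]
ring [767. 168.   0.] max z [ 1. 47. 50. 55.]
scene
cast [492. 242.  67.] max z [  3. 101. 126. 132.]
leg [628.  44. 101.] max z [ 11.  85. 102. 107.]
tam [ 461. -212.   56.] max z [ -0.  37.  96. 102.]
can [ 618. -416.   89.] max z [ -0.  81. 119. 125.]
carton [ 765. -136.   70.] max z [ 3. 70. 73. 76.]
```

View pics/top1.png

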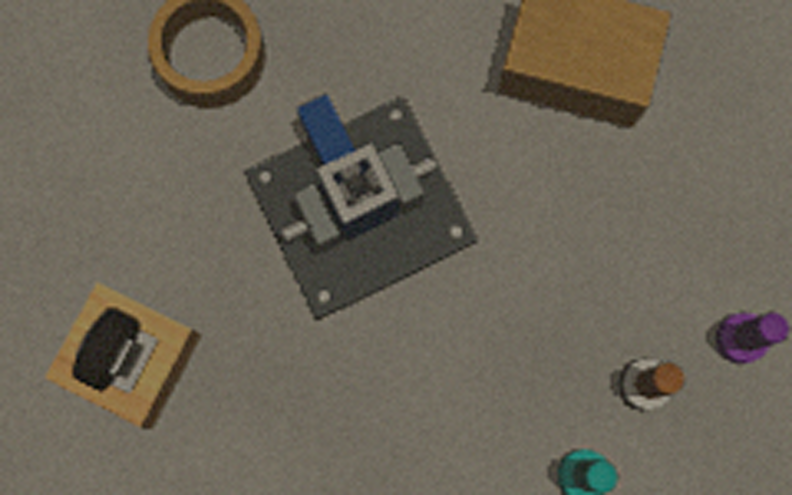

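View pics/scene1.png

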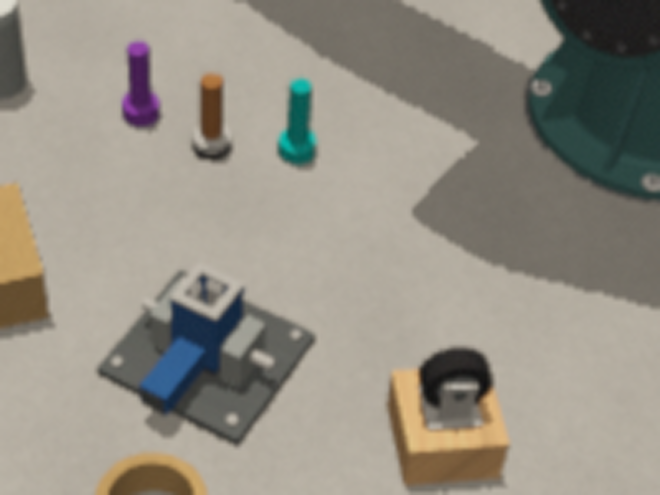

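```bash
python3 - <<'E'
from h import *
D={n:bot.snapshot(n) for n in["top","scene"]}
def rect(m,nm):
    p=m[:,:2].astype(np.float32); r=cv2.minAreaRect(p); print("  ",nm,len(p),"mean",p.mean(0).round(1),"rect c",np.round(r[0],1),np.round(r[1],1),round(r[2],1))
for n,d in D.items():
    W=cloud(d); f=d["frame"].astype(int); print(n)
    def sel(c,rad,lo,hi,col=None):
        m=(np.hypot(W[...,0]-c[0],W[...,1]-c[1])<rad)&(W[...,2]>lo)&(W[...,2]<hi)
        if col is not None: m&=col
        return W[m]
    rect(sel((628,40),60,96,108),"legtop")
    rect(sel((628,40),100,45,59,(f[...,2]>1.5*f[...,0])),"rail")
    rect(sel((628,40),120,7,18),"clampbase")
    rect(sel((485,225),80,50,58),"blocktop")
    dark=f.max(-1)<60
    rect(sel((485,225),70,75,140,dark),"wheel dark")
    rect(sel((485,225),70,118,140),"wheel top")
    rect(sel((485,225),70,85,140,~dark),"fork")
    rect(sel((485,225),70,85,140),"fork+wheel")
    rect(sel((452,-218),40,94,106),"tamper top")
    rect(sel((452,-218),40,30,106),"tamper h")
    rect(sel((452,-218),40,5,106),"tamper all")
E
```

```text
top
   legtop 234 mean [617.3  25.6] rect c [617.5  25.2] [50.2 50.3] 26.4
   rail 191 mean [675.4  54. ] rect c [648.7  40.3] [119.   29.5] 28.2
   clampbase 1759 mean [608.2  24. ] rect c [627.1  29.9] [171.6 160. ] 25.6
   blocktop 625 mean [483.  223.3] rect c [484.8 226.9] [91.  89.1] 62.9
   wheel dark 294 mean [482.4 223.4] rect c [482.2 224. ] [31.4 61.7] 60.9
   wheel top 175 mean [484.3 225.9] rect c [484.9 226.4] [24.6 48.7] 60.9
   fork 45 mean [486.9 217.2] rect c [489.6 224.7] [36.2 53.2] 63.0
   fork+wheel 329 mean [483.2 222.8] rect c [484.6 226.3] [37.8 63.6] 62.7
   tamper top 72 mean [ 454.9 -221.5] rect c [ 455.1 -222.7] [23.9 21.1] 88.3
   tamper h 118 mean [ 453.7 -218.3] rect c [ 454.7 -221.4] [24.  24.3] 65.4
   tamper all 226 mean [ 453.5 -216.3] rect c [ 450.2 -212.9] [42.7 55.7] 27.8
scene
   legtop 163 mean [620.1  27.9] rect c [619.1  26.5] [55.7 51.1] 24.3
   rail 224 mean [668.5  52.5] rect c [660.   47.4] [101.2  50.2] 27.6
   clampbase 863 mean [626.7  50.2] rect c [619.5  27. ] [153.4 162.2] 26.5
   blocktop 409 mean [499.  237.8] rect c [487.  228.7] [93.3 91.3] 62.2
   wheel dark 198 mean [494.2 229.9] rect c [491.3 231.2] [30.6 57.7] 61.5
   wheel top 124 mean [488.2 229. ] rect c [487.  226.3] [29.3 49.4] 65.8
   fork 129 mean [489.5 236.6] rect c [487.7 229.6] [35.9 61.5] 65.6
   fork+wheel 322 mean [492.2 232.5] rect c [488.4 229.6] [36.1 63. ] 66.9
   tamper top 31 mean [ 457.8 -219.1] rect c [ 456.9 -222.7] [29.2 21.2] 81.2
   tamper h 125 mean [ 460.3 -214.6] rect c [ 457.9 -219.7] [25.3 26.6] 19.6
   tamper all 207 mean [ 460.8 -213.9] rect c [ 456.5 -218.7] [46.1 44.2] 82.4
```

```bash
cat >> h.py <<'E'
from scipy.spatial.transform import Rotation as Ro
def goal(x,y,z,yaw_y):
    """tool pointing down with tool y along world yaw (deg)"""
    s=bot.sense();R=Ro.from_quat(s["ee_rot"]);p=s["position"]
    a=np.radians(yaw_y);ty=np.array([np.cos(a),np.sin(a),0]);tz=np.array([0,0,-1.]);tx=np.cross(ty,tz)
    G=Ro.from_matrix(np.stack([tx,ty,tz],1))
    sh=R.inv().apply(np.array([x,y,z])-p);rv=np.degrees((R.inv()*G).as_rotvec())/5
    print("row",sh.round(1),rv.round(2))
def st():
    s=bot.sense();R=Ro.from_quat(s["ee_rot"]).as_matrix()
    print("t",round(s["time_s"],2),"p",s["position"].round(1),"yaw_y",np.degrees(np.arctan2(R[1,1],R[0,1])).round(2),"tz",R[:,2].round(3),"F",s["wrist_force"].round(2),"open",round(s["opening"],1),"j",s["joint_pos"].round(2))
E
python3 - <<'E'
from h import *
st()
goal(560,0,330,26.5)
d=bot.snapshot("wrist");R=d["R"];c=-R.T@d["t"];s=bot.sense()
T=Ro.from_quat(s["ee_rot"]).as_matrix()
print("cam in tool",T.T@(c-s["position"]),"axes in tool",(T.T@R.T).round(3),d["intrinsics"][0])
cv2.imwrite("pics/w0.png",d["frame"][:,:,::-1])
E
```

```text
t 0.3 p [ 256.2 -651.3  213.7] yaw_y -68.53 tz [-0.  0. -1.] F [0.24 1.09 0.39] open 91.2 j [-1.23  0.38  1.73 -0.    1.03 -0.03]
row [ 521.1 -494.9 -116.1] [ -0.    -0.   -19.01]
cam in tool [  70.08257267   -0.821168   -171.49156167] axes in tool [[-0.    -0.969 -0.248]
 [ 1.    -0.    -0.001]
 [ 0.    -0.248  0.969]] [268.51402572   0.         256.37622508]
```

View pics/w0.png

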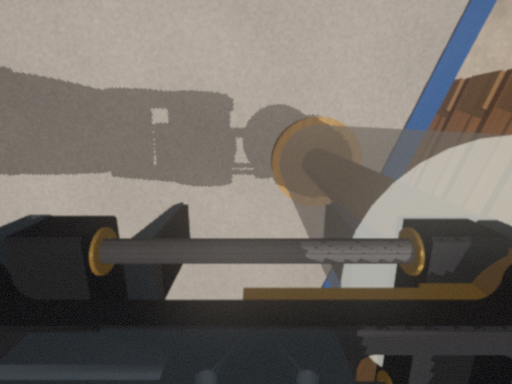

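```bash
python3 - <<'E'
from h import *
d=bot.snapshot("wrist");print(ray(d,317,160,0))
d=bot.snapshot("top");W=cloud(d);print(ray(d,497,298,0));w=W[270:330,470:512].reshape(-1,3);w=w[w[:,2]>20];print(np.nanmin(w,0),np.nanmax(w,0))
d=bot.snapshot("scene");W=cloud(d);print(ray(d,222,75,0));w=W[3:80,195:262].reshape(-1,3);w=w[w[:,2]>20];print(np.nanpercentile(w,[1,50,99],axis=0))
E
```

```text
[ 302.31759592 -725.93380744    0.        ]
[ 300.91009907 -708.7910327     0.        ]
[ 241.71270202 -738.62396208   20.00038872] [ 357.55929821 -657.1071804   114.26645227]
[ 303.60231916 -727.72326945    0.        ]
[[  105.63424907 -1216.10341361    22.95902549]
 [  300.96769793  -676.24260877   221.75603345]
 [  353.03573928  -559.88196169   358.88039683]]
```

Call:
move_arm([
  [[25,-24,-20,0,0,0],[55,-53,-45,0,0,0],[85,-80,-70,0,0,0],[115,-108,-95,0,0,0],[521,-495,-116,0,0,-19],[521,-495,-116,0,0,-19],[521,-495,-116,0,0,-19],[521,-495,-116,0,0,-19],[521,-495,-116,0,0,-19],[521,-495,-116,0,0,-19],[521,-495,-116,0,0,-19],[521,-495,-116,0,0,-19],[521,-495,-116,0,0,-19],[521,-495,-116,0,0,-19],[521,-495,-116,0,0,-19],[521,-495,-116,0,0,-19],[521,-495,-116,0,0,-19],[521,-495,-116,0,0,-19],[521,-495,-116,0,0,-19],[521,-495,-116,0,0,-19]],
], claw=100)

```text
time_s: 2.17
position: [560.2, 1.4, 329.9]
ee_rot: [0.525, 0.851, -0.0, -0.0]
wrist_force: [0.1, 0.1, 0.1]
opening: 91.3
```

```bash
python3 - <<'E'
from h import *
st()
d=bot.snapshot("wrist");cv2.imwrite("pics/w1.png",d["frame"][:,:,::-1])
print(proj(d,(618,26,102)))
E
```

```text
t 2.17 p [560.2   1.4 329.9] yaw_y 26.62 tz [-0.  0. -1.] F [0.07 0.14 0.06] open 91.3 j [-0.04  0.03  1.93  0.    1.18 -0.5 ]
(np.float64(297.44030756813225), np.float64(171.75522219000942))
```

View pics/w1.png

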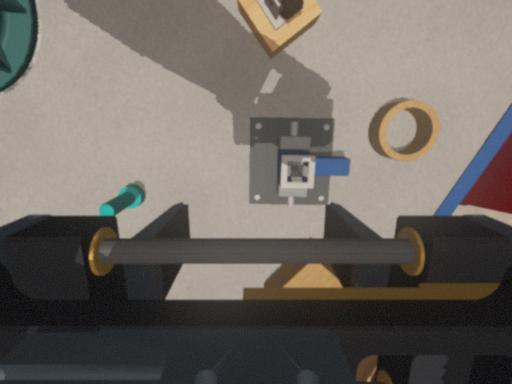

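```bash
python3 - <<'E'
from h import *
def rect(m,nm):
    p=m[:,:2].astype(np.float32); r=cv2.minAreaRect(p); print("  ",nm,len(p),"rect c",np.round(r[0],1),np.round(r[1],1),round(r[2],1))
d=bot.snapshot("wrist");W=cloud(d);f=d["frame"].astype(int)
m=(np.hypot(W[...,0]-618,W[...,1]-26)<55)
rect(W[m&(W[...,2]>97)&(W[...,2]<107)],"legtop depth")
b=m&(f[...,2]<1.4*f[...,0])&(f.min(-1)>110)&(W[...,2]>90)
ys,xs=np.where(b);q=np.array([ray(d,u,v,102) for u,v in zip(xs,ys)]);rect(q,"legtop color")
r=W[m&(W[...,2]>97)&(W[...,2]<107)];print(np.median(r[:,2]))
r=W[(np.hypot(W[...,0]-618,W[...,1]-26)<140)&(W[...,2]>6)&(W[...,2]<18)];rect(r,"base")
cv2.imwrite("pics/w2.png",cv2.resize(d["frame"][110:220,230:370,::-1],None,fx=5.5,fy=5.5,interpolation=cv2.INTER_CUBIC))
E
```

```text
legtop depth 775 rect c [617.7  26.5] [50.4 50.3] 25.8
   legtop color 844 rect c [766.9  33. ] [357.3  86.4] 7.6
102.48283699403352
   base 4459 rect c [618.1  26.6] [150.2 159.8] 26.2
```

View pics/w2.png

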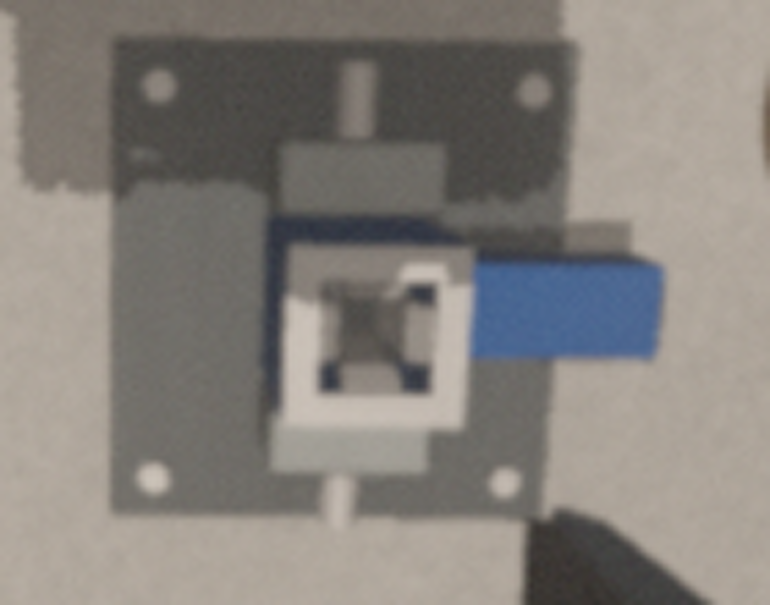

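```bash
python3 - <<'E'
from h import *
goal(486,227,300,62.5)
E
```

```text
row [236.3  35.5  29.8] [-0.   -0.   -7.21]
```

Call:
move_arm([
  [[236,36,30,0,0,-7.2],[236,36,30,0,0,-7.2],[236,36,30,0,0,-7.2],[236,36,30,0,0,-7.2],[236,36,30,0,0,-7.2],[236,36,30,0,0,-7.2],[236,36,30,0,0,-7.2],[236,36,30,0,0,-7.2],[236,36,30,0,0,-7.2],[236,36,30,0,0,-7.2]],
])

```text
time_s: 3.1
position: [487.1, 225.5, 300.0]
ee_rot: [0.239, 0.971, -0.0, -0.0]
wrist_force: [0.2, -0.5, -0.3]
opening: 90.8
```

```bash
python3 - <<'E'
from h import *
def rect(m,nm):
    p=m[:,:2].astype(np.float32); r=cv2.minAreaRect(p); print("  ",nm,len(p),"rect c",np.round(r[0],1),np.round(r[1],1),round(r[2],1))
st()
d=bot.snapshot("wrist");W=cloud(d);f=d["frame"].astype(int)
m=(np.hypot(W[...,0]-486,W[...,1]-227)<85)
h=W[...,2]
rect(W[m&(h>50)&(h<58)],"block")
rect(W[m&(h>85)&(h<140)],"fork+wheel")
rect(W[m&(h>119)],"wheel top"); print(np.nanpercentile(h[m],[95,99,100]))
rect(W[m&(h>62)&(h<111)&(f.max(-1)>90)],"fork light")
x,y=proj(d,(486,227,90));x=int(x);y=int(y);print(x,y)
cv2.imwrite("pics/w3.png",cv2.resize(d["frame"][max(0,y-60):y+60,x-75:x+75,::-1],None,fx=5,fy=5,interpolation=cv2.INTER_CUBIC))
E
```

```text
t 3.1 p [487.1 225.5 300. ] yaw_y 62.33 tz [-0. -0. -1.] F [ 0.23 -0.55 -0.33] open 90.8 j [ 0.39  0.02  2.   -0.    1.12 -0.7 ]
   block 2002 rect c [484.9 227.5] [90.  90.4] 62.9
   fork+wheel 1016 rect c [483.7 228.8] [37.7 61.4] 60.5
   wheel top 73140 rect c [485.  227.6] [153.8  73.2] 62.4
[429.87247169 431.16404567 432.01883317]
   fork light 223 rect c [483.9 228.5] [47.7 61.9] 63.2
256 169
```

View pics/w3.png

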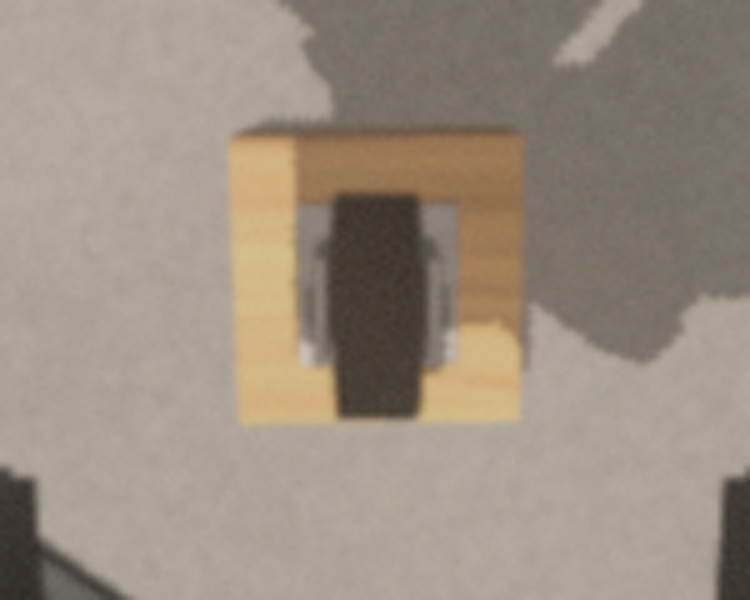

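```bash
python3 - <<'E'
from h import *
goal(484.7,227.7,78,62.3)
E
```

```text
row [  3.2   0.8 222. ] [-0.  0.  0.]
```

Call:
move_arm([
  [[3,1,40,0,0,0],[3,1,80,0,0,0],[3,1,120,0,0,0],[3,1,155,0,0,0],[3,1,185,0,0,0],[3,1,205,0,0,0],[3,1,217,0,0,0],[3,1,222,0,0,0],[3,1,222,0,0,0],[3,1,222,0,0,0]],
])

```text
time_s: 3.98
position: [485.8, 227.8, 79.0]
ee_rot: [0.239, 0.971, 0.0, 0.001]
wrist_force: [-0.1, -0.9, 0.5]
opening: 91.5
```

```bash
python3 - <<'E'
from h import *
st()
d=bot.snapshot("scene");cv2.imwrite("pics/s3.png",cv2.resize(d["frame"][170:270,260:400,::-1],None,fx=5,fy=5,interpolation=cv2.INTER_CUBIC))
d=bot.snapshot("wrist");cv2.imwrite("pics/w4.png",d["frame"][:,:,::-1])
E
```

```text
t 3.98 p [485.8 227.8  79. ] yaw_y 62.29 tz [ 0.001  0.    -1.   ] F [-0.15 -0.9   0.51] open 91.5 j [ 0.4   0.34  2.11 -0.    0.69 -0.69]
```

View pics/w4.png

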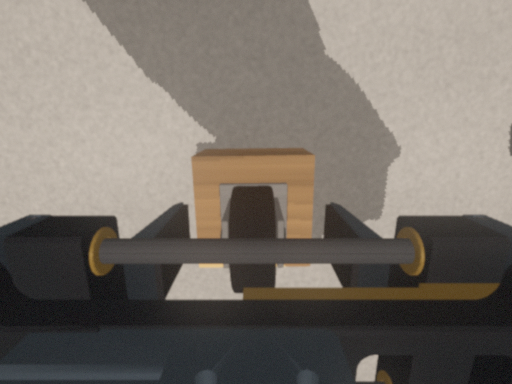

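View pics/s3.png

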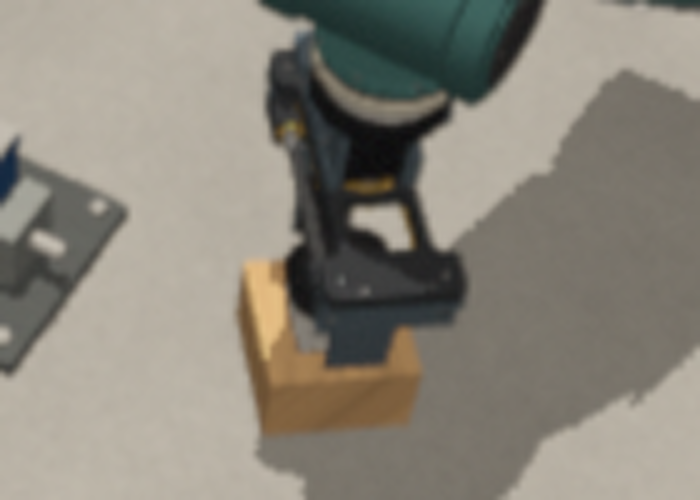

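Call:
move_arm([
  [[0,0,0,0,0,0],[0,0,0,0,0,0],[0,0,0,0,0,0],[0,0,0,0,0,0],[0,0,0,0,0,0],[0,0,0,0,0,0],[0,0,0,0,0,0],[0,0,0,0,0,0],[0,0,0,0,0,0],[0,0,0,0,0,0]],
], claw=10, newtons=25)

```text
time_s: 4.92
position: [485.7, 227.9, 79.3]
ee_rot: [0.239, 0.971, 0.0, 0.001]
wrist_force: [-2.3, -1.3, 1.0]
opening: 35.8
```

```bash
python3 - <<'E'
from h import *
st()
E
```

```text
t 4.92 p [485.7 227.9  79.3] yaw_y 62.32 tz [ 0.001  0.    -1.   ] F [-2.26 -1.32  0.96] open 35.8 j [ 0.4   0.33  2.11 -0.    0.69 -0.69]
```

Call:
move_arm([
  [[0,0,-10,0,0,0],[0,0,-30,0,0,0],[0,0,-55,0,0,0],[0,0,-85,0,0,0],[0,0,-115,0,0,0],[0,0,-135,0,0,0],[0,0,-140,0,0,0],[0,0,-140,0,0,0],[0,0,-140,0,0,0]],
])

```text
time_s: 5.67
position: [485.0, 227.7, 218.4]
ee_rot: [0.239, 0.971, 0.0, 0.0]
wrist_force: [0.1, 0.3, -3.6]
opening: 35.3
```

```bash
python3 - <<'E'
from h import *
st()
goal(618,26.6,219,26.2)
d=bot.snapshot("scene");cv2.imwrite("pics/s4.png",cv2.resize(d["frame"][140:260,240:400,::-1],None,fx=5,fy=5,interpolation=cv2.INTER_CUBIC))
E
```

```text
t 5.67 p [485.  227.7 218.4] yaw_y 62.32 tz [ 0.001  0.    -1.   ] F [ 0.14  0.32 -3.56] open 35.3 j [ 0.4   0.11  2.06 -0.    0.96 -0.69]
row [-211.2 -116.3   -0.5] [0.01 0.   7.22]
```

View pics/s4.png

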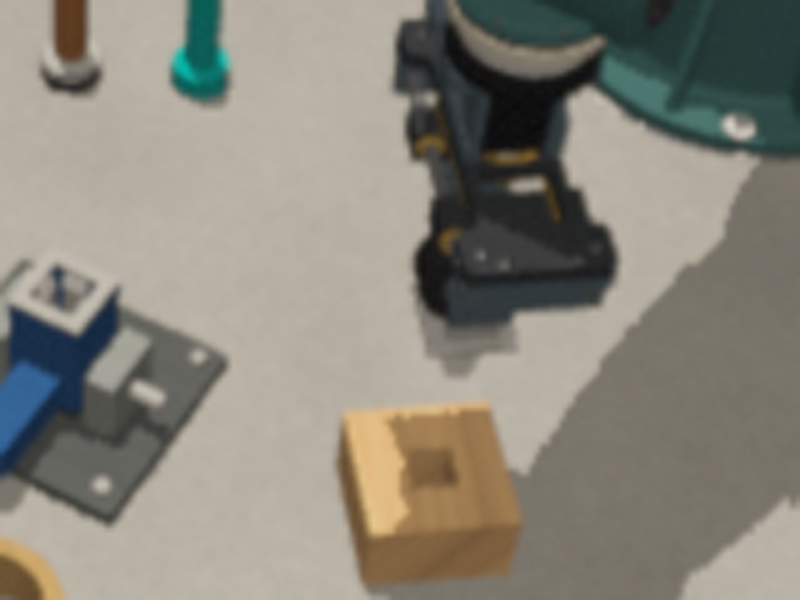

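```bash
python3 - <<'E'
from h import *
d=bot.snapshot("wrist");cv2.imwrite("pics/w5.png",cv2.resize(d["frame"][150:310,180:330,::-1],None,fx=5,fy=3.7,interpolation=cv2.INTER_CUBIC))
W=cloud(d);s=bot.sense();T=Ro.from_quat(s["ee_rot"]).as_matrix()
L=(W-s["position"])@T
for v in (170,178,182,184,186,188,192,196,200,210): print(v,[L[v,u].round(1).tolist() for u in (225,232,240,254,282)])
E
```

```text
170 [[10.1, -38.3, 161.2], [nan, nan, nan], [10.1, -19.4, 161.1], [0.8, -2.3, 212.9], [10.2, 33.3, 160.6]]
178 [[-0.1, -38.6, 161.1], [-0.4, -29.8, 162.1], [-0.3, -19.6, 162.0], [-10.8, -2.3, 211.6], [-0.0, 33.5, 160.4]]
182 [[-5.5, -38.8, 161.9], [-5.6, -30.0, 162.3], [-5.6, -19.7, 162.2], [-14.3, -2.2, 200.6], [-5.3, 33.7, 161.0]]
184 [[25.3, -21.9, 19.2], [25.6, -16.7, 18.2], [25.3, -11.0, 19.0], [25.6, -0.7, 18.1], [25.3, 19.7, 19.0]]
186 [[24.0, -21.9, 18.5], [24.3, -16.6, 17.0], [31.2, -9.1, -11.3], [31.4, -0.5, -12.3], [24.1, 19.6, 18.1]]
188 [[22.4, -22.0, 18.8], [22.6, -16.8, 18.1], [32.1, -8.6, -19.9], [32.1, -0.4, -20.2], [22.6, 19.7, 18.1]]
192 [[19.6, -22.0, 18.1], [19.3, -16.9, 19.2], [31.5, -8.2, -26.7], [31.5, -0.4, -26.7], [19.2, 19.9, 19.3]]
196 [[16.4, -22.1, 18.7], [16.6, -16.9, 18.0], [29.9, -8.1, -29.4], [30.0, -0.4, -29.8], [16.5, 19.8, 18.0]]
200 [[13.0, -22.3, 19.7], [15.0, -16.5, 12.8], [28.2, -8.0, -31.4], [28.6, -0.3, -32.8], [13.4, 19.9, 18.2]]
210 [[16.6, -18.5, -13.9], [15.2, -14.5, -10.0], [25.1, -7.6, -39.0], [25.2, -0.3, -39.4], [15.2, 17.2, -9.9]]
```

View pics/w5.png

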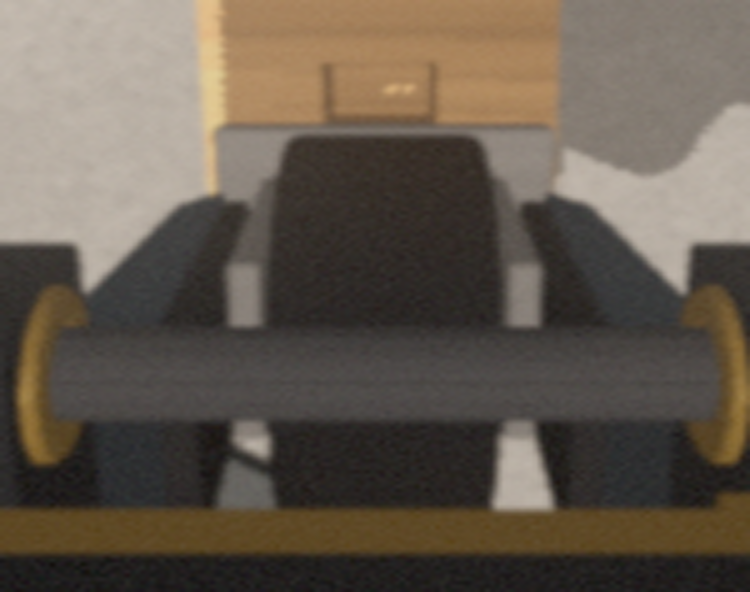

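Call:
move_arm([
  [[-30,-16,0,0,0,1],[-65,-36,0,0,0,2.2],[-100,-55,0,0,0,3.4],[-135,-74,0,0,0,4.6],[-165,-91,0,0,0,5.7],[-190,-105,0,0,0,6.5],[-205,-113,0,0,0,7],[-211,-116,0,0,0,7.2],[-211,-116,0,0,0,7.2],[-211,-116,0,0,0,7.2]],
])

```text
time_s: 6.6
position: [616.8, 27.4, 216.8]
ee_rot: [0.527, 0.85, -0.001, -0.001]
wrist_force: [-0.5, 1.3, -4.5]
opening: 35.9
```

```bash
python3 - <<'E'
from h import *
st()
goal(618.3,26.0,172,26.2)
E
```

```text
t 6.6 p [616.8  27.4 216.8] yaw_y 26.39 tz [-0.002 -0.    -1.   ] F [-0.47  1.27 -4.47] open 35.9 j [ 0.01  0.25  1.9  -0.    0.99 -0.45]
row [-1.9  0.8 44.8] [-0.03 -0.01  0.04]
```

Call:
move_arm([
  [[-2,1,5,0,0,0],[-2,1,15,0,0,0],[-2,1,28,0,0,0],[-2,1,38,0,0,0],[-2,1,43,0,0,0],[-2,1,45,0,0,0],[-2,1,45,0,0,0]],
])

```text
time_s: 7.18
position: [618.1, 26.1, 170.9]
ee_rot: [0.527, 0.85, -0.001, -0.001]
wrist_force: [-0.8, 0.1, -3.2]
opening: 35.9
```

```bash
python3 - <<'E'
from h import *
st()
goal(618.3,26.0,142,26.2)
d=bot.snapshot("scene");cv2.imwrite("pics/s5.png",cv2.resize(d["frame"][140:240,190:320,::-1],None,fx=6,fy=6,interpolation=cv2.INTER_CUBIC))
E
```

```text
t 7.18 p [618.1  26.1 170.9] yaw_y 26.4 tz [-0.004 -0.    -1.   ] F [-0.77  0.1  -3.2 ] open 35.9 j [ 0.    0.31  1.92 -0.    0.91 -0.46]
row [-0.2  0.2 28.9] [-0.04 -0.01  0.04]
```

View pics/s5.png

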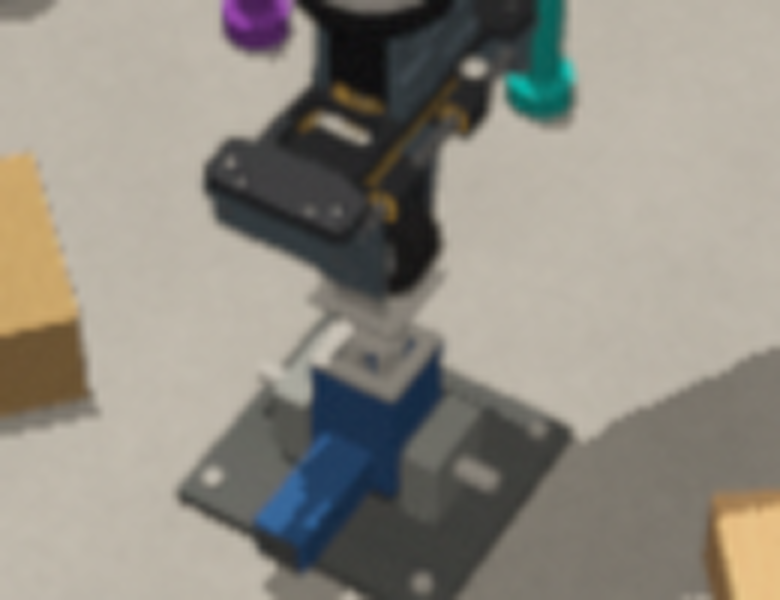

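Call:
move_arm([
  [[0,0,6,0,0,0],[0,0,12,0,0,0],[0,0,18,0,0,0],[0,0,23,0,0,0],[0,0,25,0,0,0],[0,0,25,0,0,0],[0,0,25,0,0,0]],
])

```text
time_s: 7.82
position: [618.3, 26.0, 146.5]
ee_rot: [0.527, 0.85, -0.001, -0.001]
wrist_force: [-0.5, -0.2, -3.3]
opening: 35.9
```

```bash
python3 - <<'E'
from h import *
st()
goal(618.3,26.0,137,26.2)
E
```

```text
t 7.82 p [618.3  26.  146.5] yaw_y 26.4 tz [-0.003 -0.    -1.   ] F [-0.47 -0.21 -3.29] open 35.9 j [ 0.    0.34  1.93 -0.    0.87 -0.46]
row [-0.  -0.   9.5] [-0.03 -0.01  0.04]
```

Call:
move_arm([
  [[0,0,3,0,0,0],[0,0,5,0,0,0],[0,0,7,0,0,0],[0,0,7,0,0,0],[0,0,7,0,0,0]],
])

```text
time_s: 8.23
position: [618.2, 25.9, 139.4]
ee_rot: [0.527, 0.85, -0.001, -0.001]
wrist_force: [-1.6, -3.2, -0.4]
opening: 36.0
```

Call:
move_arm([
  [[0,0,1,0,0,0],[0,0,2,0,0,0],[0,0,2,0,0,0],[0,0,2,0,0,0]],
])

```text
time_s: 8.57
position: [618.2, 25.8, 137.4]
ee_rot: [0.527, 0.85, -0.001, -0.001]
wrist_force: [-3.8, -3.1, 0.7]
opening: 35.6
```

Call:
move_arm([
  [[0,-0.7,0,0,0,0],[0,-1,1,0,0,0],[0,-1,2,0,0,0],[0,-1,2,0,0,0]],
])

```text
time_s: 8.9
position: [617.7, 25.4, 135.5]
ee_rot: [0.527, 0.85, -0.001, -0.001]
wrist_force: [0.9, -1.8, 1.2]
opening: 35.8
```

```bash
python3 - <<'E'
from h import *
st()
d=bot.snapshot("scene");cv2.imwrite("pics/s6.png",cv2.resize(d["frame"][150:240,200:310,::-1],None,fx=6.5,fy=6.5,interpolation=cv2.INTER_CUBIC))
E
```

```text
t 8.9 p [617.7  25.4 135.5] yaw_y 26.4 tz [-0.003 -0.001 -1.   ] F [ 0.94 -1.77  1.17] open 35.8 j [ 0.    0.36  1.94 -0.    0.85 -0.46]
```

View pics/s6.png

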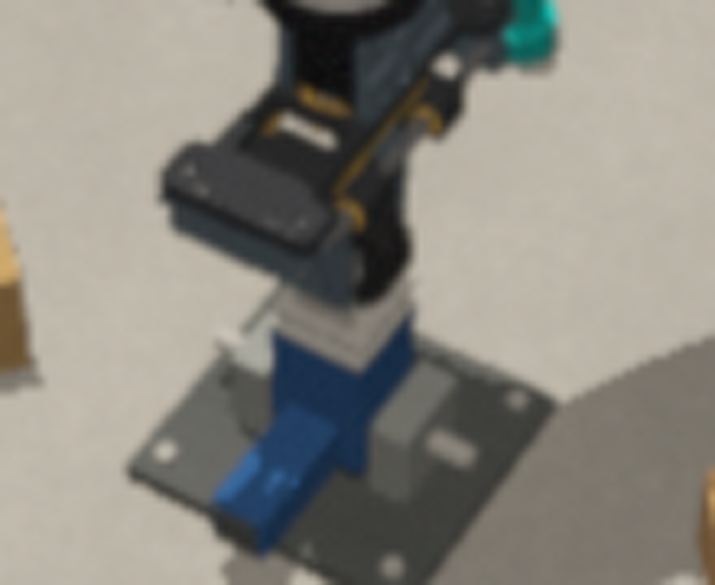

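Call:
move_arm([
  [[0,0,0,0,0,0],[0,0,0,0,0,0],[0,0,0,0,0,0],[0,0,0,0,0,0],[0,0,0,0,0,0],[0,0,0,0,0,0],[0,0,0,0,0,0]],
], claw=85)

```text
time_s: 9.53
position: [617.6, 25.4, 135.6]
ee_rot: [0.527, 0.85, -0.001, -0.001]
wrist_force: [0.0, 0.4, 0.2]
opening: 76.8
```

```bash
python3 - <<'E'
from h import *
st()
d=bot.snapshot("scene");cv2.imwrite("pics/s7.png",cv2.resize(d["frame"][150:240,200:310,::-1],None,fx=6.5,fy=6.5,interpolation=cv2.INTER_CUBIC))
E
```

```text
t 9.53 p [617.6  25.4 135.6] yaw_y 26.4 tz [-0.003 -0.001 -1.   ] F [0.04 0.36 0.17] open 76.8 j [ 0.    0.36  1.94 -0.    0.85 -0.46]
```

View pics/s7.png

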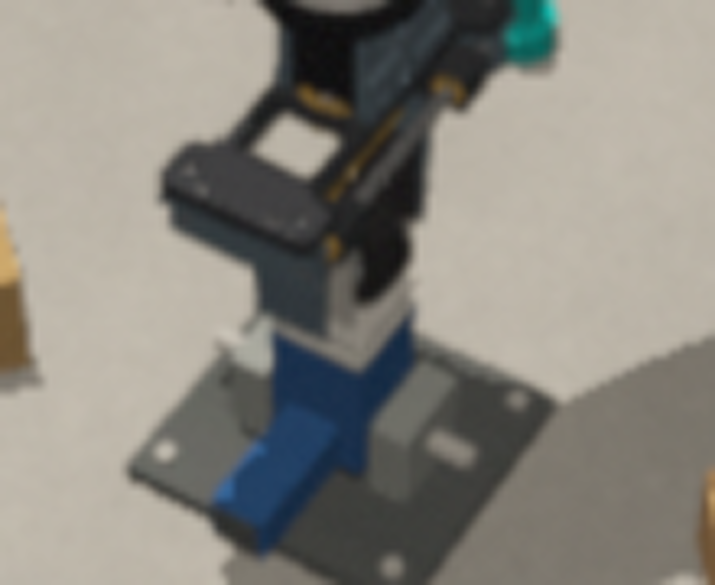

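Open, stays upright. Raise straight up and look from above.

Call:
move_arm([
  [[0,0,-15,0,0,0],[0,0,-45,0,0,0],[0,0,-80,0,0,0],[0,0,-115,0,0,0],[0,0,-145,0,0,0],[0,0,-165,0,0,0],[0,0,-170,0,0,0]],
], claw=85)

```text
time_s: 10.17
position: [619.5, 25.5, 309.7]
ee_rot: [0.527, 0.85, 0.0, 0.001]
wrist_force: [0.8, -0.1, 0.1]
opening: 77.4
```

```bash
cat >> h.py <<'E'
def chk(tag):
    st()
    def rect(m,nm):
        p=m[:,:2].astype(np.float32)
        if len(p)<5: return
        r=cv2.minAreaRect(p); print("  ",nm,len(p),"rect c",np.round(r[0],1),np.round(r[1],1),round(r[2],1))
    for n in ("wrist","scene","top"):
        d=bot.snapshot(n);W=cloud(d);h=W[...,2];f=d["frame"].astype(int)
        m=(np.hypot(W[...,0]-618,W[...,1]-26.6)<50)&(h<200)
        pl=m&(h>104)&(h<122)&(f.max(-1)>70)
        print(n,"plate z",np.nanpercentile(h[pl],[25,50,75]).round(1) if pl.any() else None,"wheel top",np.nanpercentile(h[m],[97,99.5]).round(1))
        rect(W[pl],"plate"); rect(W[m&(h>135)],"wheel")
        x,y=map(int,proj(d,(618,26,125)));cv2.imwrite(f"pics/{tag}_{n}.png",cv2.resize(d["frame"][max(0,y-45):y+45,max(0,x-55):x+55,::-1],None,fx=6.5,fy=6.5,interpolation=cv2.INTER_CUBIC))
E
python3 - <<'E'
from h import *
chk("a")
E
```

```text
t 10.17 p [619.5  25.5 309.7] yaw_y 26.4 tz [ 0.003 -0.001 -1.   ] F [ 0.81 -0.1   0.12] open 77.4 j [ 0.    0.15  1.84 -0.    1.15 -0.46]
wrist plate z [116.5 117.1 117.6] wheel top [185.8 186.7]
   plate 301 rect c [617.6  27. ] [49.8 49.3] 26.0
   wheel 1310 rect c [616.8  27.8] [38.2 61.1] 26.8
scene plate z [113.8 115.2 117. ] wheel top [182.9 186.3]
   plate 106 rect c [618.7  27. ] [51.2 51.7] 24.6
   wheel 323 rect c [621.2  29.4] [35.3 62.5] 22.7
top plate z None wheel top nan
  return np.nanmean(a, axis, out=out, keepdims=keepdims)
```

View pics/a_scene.png

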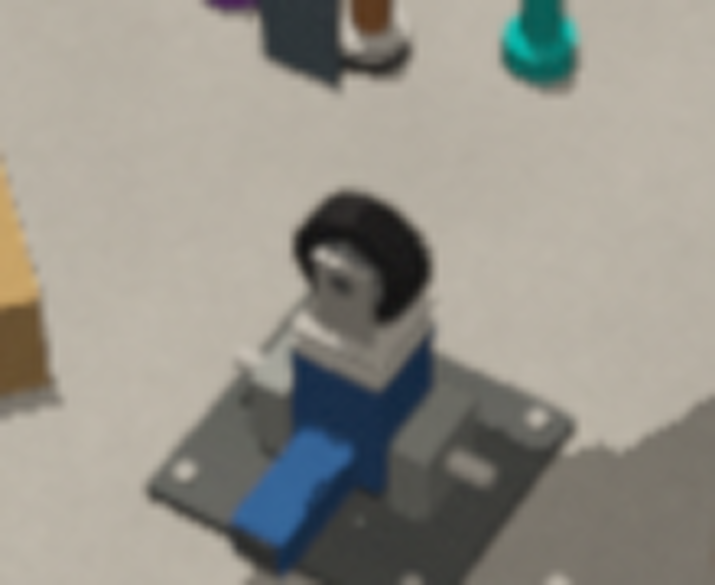

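View pics/a_wrist.png

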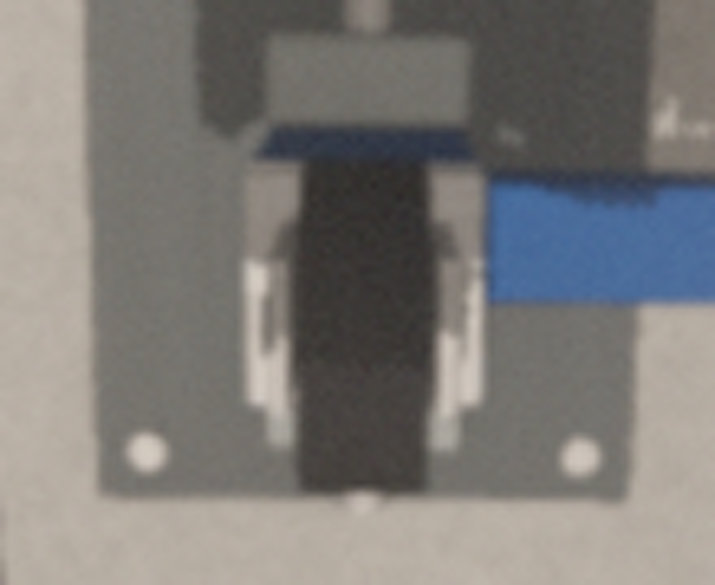

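```bash
python3 - <<'E'
from h import *
d=bot.snapshot("top")
for u,v in((364,229),(332,245),(311,272)): print(ray(d,u,v,100).round())
d=bot.snapshot("scene")
for u,v in((232,126),(254,134),(281,136)): print(ray(d,u,v,100).round())
goal(455,-220,300,60); goal(455,-220,300,-30)
E
```

```text
[ 493. -309.  100.]
[ 452. -221.  100.]
[ 384. -162.  100.]
[ 500. -299.  100.]
[ 456. -220.  100.]
[ 382. -161.  100.]
row [-147.7 -254.6    4.8] [-0.05 -0.03 -6.72]
row [-147.7 -254.6    4.8] [-6.000e-02  1.000e-02  1.128e+01]
```

```bash
python3 - <<'E'
from h import *
goal(455,-221,300,35)
E
```

```text
row [-148.6 -255.     4.8] [-0.05 -0.02 -1.72]
```

Call:
move_arm([
  [[-149,-255,5,0,0,-1.7],[-149,-255,5,0,0,-1.7],[-149,-255,5,0,0,-1.7],[-149,-255,5,0,0,-1.7],[-149,-255,5,0,0,-1.7],[-149,-255,5,0,0,-1.7],[-149,-255,5,0,0,-1.7],[-149,-255,5,0,0,-1.7],[-149,-255,5,0,0,-1.7],[-149,-255,5,0,0,-1.7],[-149,-255,5,0,0,-1.7]],
], claw=85)

```text
time_s: 11.33
position: [455.6, -220.5, 299.2]
ee_rot: [0.462, 0.887, -0.001, -0.003]
wrist_force: [0.3, 0.7, 0.2]
opening: 77.1
```

```bash
python3 - <<'E'
from h import *
st()
d=bot.snapshot("wrist");W=cloud(d);h=W[...,2]
cv2.imwrite("pics/w6.png",d["frame"][:,:,::-1])
m=(np.hypot(W[...,0]-455,W[...,1]+221)<35)
for lo,hi in((94,106),(25,106),(14,24)):
    p=W[m&(h>lo)&(h<hi)][:,:2].astype(np.float32);print(len(p),p.mean(0),cv2.minEnclosingCircle(p))
E
```

```text
t 11.33 p [ 455.6 -220.5  299.2] yaw_y 34.95 tz [-0.006 -0.    -1.   ] F [0.34 0.68 0.17] open 77.1 j [-0.5  -0.03  2.06 -0.    1.12 -1.1 ]
252 [ 454.76016 -221.09842] ((454.9154357910156, -221.7740020751953), 12.699100494384766)
350 [ 453.2341  -218.84164] ((455.0601501464844, -221.62904357910156), 12.873653411865234)
237 [ 451.0275  -215.40344] ((455.2869873046875, -221.6571502685547), 21.76414680480957)
```

View pics/w6.png

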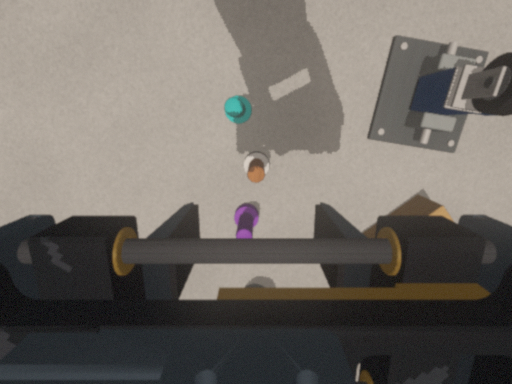

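```bash
python3 - <<'E'
from h import *
goal(455.1,-221.7,46,35)
E
```

```text
row [-1.500e+00 -1.000e-01  2.533e+02] [-0.05 -0.04 -0.  ]
```

Call:
move_arm([
  [[-1,0,40,-0.05,-0.04,0],[-1,0,80,-0.05,-0.04,0],[-1,0,120,-0.05,-0.04,0],[-1,0,155,-0.05,-0.04,0],[-1,0,185,-0.05,-0.04,0],[-1,0,215,-0.05,-0.04,0],[-1,0,238,-0.05,-0.04,0],[-1,0,249,-0.05,-0.04,0],[-1,0,253,-0.05,-0.04,0],[-1,0,253,-0.05,-0.04,0],[-1,0,253,-0.05,-0.04,0]],
])

```text
time_s: 12.3
position: [455.7, -221.2, 47.2]
ee_rot: [0.462, 0.887, -0.0, 0.001]
wrist_force: [-0.4, 1.0, -0.6]
opening: 77.6
```

Call:
move_arm([
  [[0,0,0,0,0,0],[0,0,0,0,0,0],[0,0,0,0,0,0],[0,0,0,0,0,0],[0,0,0,0,0,0],[0,0,0,0,0,0],[0,0,0,0,0,0],[0,0,0,0,0,0],[0,0,0,0,0,0],[0,0,0,0,0,0]],
], claw=5, newtons=55)

```text
time_s: 13.13
position: [455.6, -221.2, 47.2]
ee_rot: [0.462, 0.887, -0.0, 0.001]
wrist_force: [-1.0, -0.7, -0.8]
opening: 25.4
```

```bash
python3 - <<'E'
from h import *
st()
E
```

```text
t 13.13 p [ 455.6 -221.2   47.2] yaw_y 35.01 tz [ 0.001 -0.001 -1.   ] F [-1.04 -0.66 -0.8 ] open 25.4 j [-0.5   0.36  2.17 -0.    0.61 -1.11]
```

Call:
move_arm([
  [[0,0,-10,0,0,0],[0,0,-35,0,0,0],[0,0,-70,0,0,0],[0,0,-110,0,0,0],[0,0,-150,0,0,0],[0,0,-190,0,0,0],[0,0,-220,0,0,0],[0,0,-235,0,0,0],[0,0,-238,0,0,0],[0,0,-238,0,0,0]],
])

```text
time_s: 13.97
position: [455.5, -221.0, 286.1]
ee_rot: [0.462, 0.887, -0.0, 0.001]
wrist_force: [0.1, 0.4, -2.7]
opening: 25.6
```

```bash
python3 - <<'E'
from h import *
st()
goal(617.7,27,280,26.2)
d=bot.snapshot("scene");cv2.imwrite("pics/s8.png",cv2.resize(d["frame"][60:210,170:320,::-1],None,fx=4,fy=4,interpolation=cv2.INTER_CUBIC))
E
```

```text
t 13.97 p [ 455.5 -221.   286.1] yaw_y 35.01 tz [ 0.002 -0.002 -1.   ] F [ 0.15  0.44 -2.66] open 25.6 j [-0.5  -0.02  2.07 -0.    1.09 -1.11]
row [110.1 275.2   6. ] [0.01 0.03 1.76]
```

View pics/s8.png

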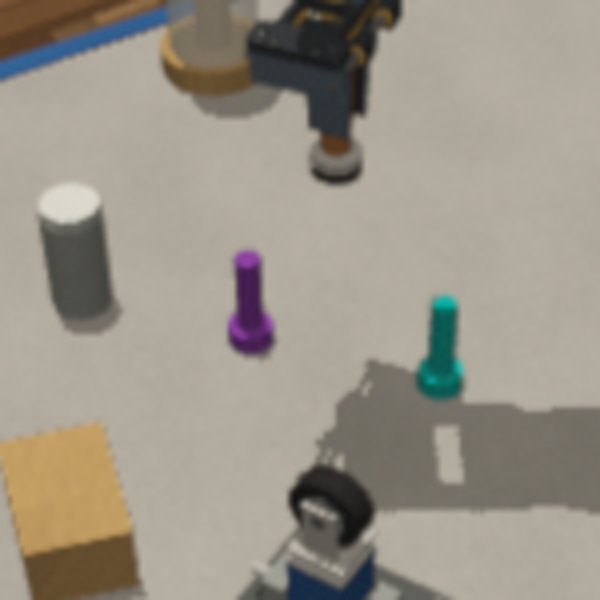

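Tamper held upright. Move over the wheel.

Call:
move_arm([
  [[10,26,0,0,0,0.2],[25,60,1,0,0,0.4],[40,98,2,0,0,0.6],[55,136,3,0,0,0.9],[70,175,4,0,0,1.1],[85,213,5,0,0,1.4],[97,243,6,0,0,1.6],[106,264,6,0,0,1.7],[110,275,6,0,0,1.7],[110,275,6,0,0,1.7],[110,275,6,0,0,1.7]],
])

```text
time_s: 14.93
position: [616.3, 27.0, 276.9]
ee_rot: [0.526, 0.851, -0.001, -0.001]
wrist_force: [0.3, -0.0, -2.3]
opening: 25.0
```

```bash
python3 - <<'E'
from h import *
st()
goal(617.7,27,242,26.2)
E
```

```text
t 14.93 p [616.3  27.  276.9] yaw_y 26.57 tz [-0.002 -0.001 -1.   ] F [ 0.25 -0.05 -2.27] open 25.0 j [ 0.01  0.18  1.87 -0.    1.1  -0.46]
row [-0.6  1.3 34.9] [-0.03 -0.    0.07]
```

Call:
move_arm([
  [[-0.5,1,8,0,0,0],[-0.5,1,18,0,0,0],[-0.5,1,27,0,0,0],[-0.5,1,33,0,0,0],[-0.5,1,35,0,0,0],[-0.5,1,35,0,0,0],[-0.5,1,35,0,0,0]],
])

```text
time_s: 15.52
position: [617.4, 26.8, 241.9]
ee_rot: [0.526, 0.851, -0.001, -0.001]
wrist_force: [-0.0, -0.2, -2.7]
opening: 25.1
```

Call:
move_arm([
  [[0,0,2,0,0,0],[0,0,4,0,0,0],[0,0,6,0,0,0],[0,0,6,0,0,0],[0,0,6,0,0,0]],
])

```text
time_s: 15.93
position: [617.3, 26.8, 235.8]
ee_rot: [0.526, 0.851, -0.001, -0.001]
wrist_force: [0.2, -0.9, -2.1]
opening: 25.3
```

Call:
move_arm([
  [[0,0,0.7,0,0,0],[0,0,1.4,0,0,0],[0,0,2,0,0,0],[0,0,2,0,0,0]],
])

```text
time_s: 16.27
position: [617.2, 26.9, 233.7]
ee_rot: [0.526, 0.851, -0.001, -0.001]
wrist_force: [0.1, 0.2, -2.6]
opening: 25.3
```

Call:
move_arm([
  [[0,0,0.5,0,0,0],[0,0,1,0,0,0],[0,0,1.5,0,0,0],[0,0,1.5,0,0,0]],
])

```text
time_s: 16.6
position: [617.3, 26.9, 232.2]
ee_rot: [0.526, 0.851, -0.001, -0.001]
wrist_force: [-0.7, 0.6, -1.0]
opening: 25.3
```

Call:
move_arm([
  [[0,0,0.5,0,0,0],[0,0,1,0,0,0],[0,0,1.5,0,0,0],[0,0,1.5,0,0,0]],
])

```text
time_s: 16.93
position: [617.4, 26.9, 230.8]
ee_rot: [0.526, 0.851, -0.001, -0.001]
wrist_force: [0.7, 0.9, 0.3]
opening: 25.1
```

Call:
move_arm([
  [[0,0,0.5,0,0,0],[0,0,1,0,0,0],[0,0,1.5,0,0,0],[0,0,1.5,0,0,0]],
])

```text
time_s: 17.27
position: [617.4, 26.9, 229.3]
ee_rot: [0.526, 0.851, -0.001, -0.001]
wrist_force: [-0.3, -0.2, 2.3]
opening: 25.5
```

Call:
move_arm([
  [[0,0,0.5,0,0,0],[0,0,1,0,0,0],[0,0,1.5,0,0,0],[0,0,1.5,0,0,0]],
])

```text
time_s: 17.6
position: [617.5, 26.9, 227.9]
ee_rot: [0.526, 0.851, -0.001, -0.001]
wrist_force: [-0.0, 0.7, 3.1]
opening: 25.2
```

Call:
move_arm([
  [[0,0,0.5,0,0,0],[0,0,1,0,0,0],[0,0,1.5,0,0,0],[0,0,1.5,0,0,0]],
])

```text
time_s: 17.93
position: [617.6, 26.9, 226.4]
ee_rot: [0.526, 0.851, -0.001, -0.0]
wrist_force: [-0.5, -0.4, 4.4]
opening: 25.6
```

Call:
move_arm([
  [[0,0,0.5,0,0,0],[0,0,1,0,0,0],[0,0,1.5,0,0,0],[0,0,1.5,0,0,0]],
])

```text
time_s: 18.27
position: [617.8, 26.9, 225.2]
ee_rot: [0.526, 0.851, -0.001, -0.0]
wrist_force: [-0.6, 1.2, 6.8]
opening: 25.3
```

Call:
move_arm([
  [[0,0,0.5,0,0,0],[0,0,1,0,0,0],[0,0,1.5,0,0,0],[0,0,1.5,0,0,0]],
])

```text
time_s: 18.6
position: [618.0, 26.9, 224.1]
ee_rot: [0.526, 0.851, -0.001, -0.0]
wrist_force: [-1.2, -0.4, 8.6]
opening: 25.6
```

Call:
move_arm([
  [[0,0,0.5,0,0,0],[0,0,1,0,0,0],[0,0,1.5,0,0,0],[0,0,1.5,0,0,0]],
])

```text
time_s: 18.93
position: [618.3, 26.9, 223.1]
ee_rot: [0.526, 0.851, -0.0, 0.0]
wrist_force: [-1.9, 0.5, 9.9]
opening: 25.1
```

Call:
move_arm([
  [[0,-0.2,0.6,0,0,0],[0,-0.3,1.2,0,0,0],[0,-0.5,1.8,0,0,0],[0,-0.5,1.8,0,0,0]],
])

```text
time_s: 19.27
position: [618.3, 26.6, 221.9]
ee_rot: [0.526, 0.851, -0.0, 0.001]
wrist_force: [-2.3, -0.1, 11.1]
opening: 25.5
```

Call:
move_arm([
  [[0,-0.2,0.6,0,0,0],[0,-0.3,1.2,0,0,0],[0,-0.5,1.8,0,0,0],[0,-0.5,1.8,0,0,0]],
])

```text
time_s: 19.6
position: [618.3, 26.4, 220.9]
ee_rot: [0.526, 0.851, 0.0, 0.001]
wrist_force: [-2.7, 0.0, 12.7]
opening: 25.3
```

```bash
python3 - <<'E'
from h import *
chk("b")
E
```

```text
t 19.6 p [618.3  26.4 220.9] yaw_y 26.57 tz [ 0.002 -0.001 -1.   ] F [-2.67  0.05 12.72] open 25.3 j [ 0.01  0.24  1.9  -0.    0.99 -0.46]
wrist plate z [105.2 105.7 106.3] wheel top [195.3 196.1]
   plate 371 rect c [614.3  33.5] [50.  34.9] 27.0
   wheel 1545 rect c [613.6  37. ] [41.4 40.3] 25.7
scene plate z [105.1 106.8 115.3] wheel top [194.2 197.1]
   plate 74 rect c [621.9  28.3] [47.2 50.8] 25.9
   wheel 319 rect c [622.9  33.6] [39.9 61.7] 61.8
top plate z None wheel top nan
  return np.nanmean(a, axis, out=out, keepdims=keepdims)
```

View pics/b_scene.png

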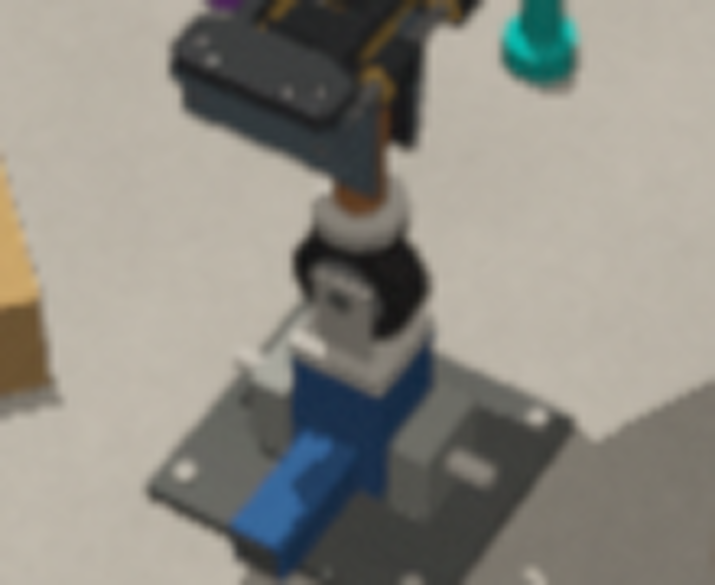

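Call:
move_arm([
  [[0,-0.1,0.6,0,0,0],[0,-0.2,1.2,0,0,0],[0,-0.2,1.8,0,0,0],[0,-0.2,1.8,0,0,0]],
])

```text
time_s: 20.08
position: [618.6, 26.4, 220.1]
ee_rot: [0.526, 0.851, 0.0, 0.001]
wrist_force: [-2.3, 1.0, 13.3]
opening: 25.1
```

Call:
move_arm([
  [[0,-0.1,0.6,0,0,0],[0,-0.2,1.2,0,0,0],[0,-0.2,1.8,0,0,0],[0,-0.2,1.8,0,0,0]],
])

```text
time_s: 20.42
position: [619.0, 26.3, 219.4]
ee_rot: [0.526, 0.851, 0.001, 0.002]
wrist_force: [-3.0, 0.2, 15.0]
opening: 25.5
```

Call:
move_arm([
  [[0,-0.1,0.6,0,0,0],[0,-0.2,1.2,0,0,0],[0,-0.2,1.8,0,0,0],[0,-0.2,1.8,0,0,0]],
])

```text
time_s: 20.75
position: [619.4, 26.2, 218.7]
ee_rot: [0.526, 0.851, 0.001, 0.002]
wrist_force: [-3.1, 0.5, 15.2]
opening: 25.2
```

Call:
move_arm([
  [[0.2,-0.5,0.7,0,0,0],[0.4,-0.8,1.4,0,0,0],[0.4,-1,2,0,0,0],[0.4,-1,2,0,0,0]],
])

```text
time_s: 21.08
position: [618.9, 26.1, 218.0]
ee_rot: [0.526, 0.851, 0.001, 0.003]
wrist_force: [-2.9, 0.2, 17.1]
opening: 25.4
```

Call:
move_arm([
  [[0.2,-0.5,0.7,0,0,0],[0.4,-0.8,1.4,0,0,0],[0.4,-1,2,0,0,0],[0.4,-1,2,0,0,0]],
])

```text
time_s: 21.42
position: [618.6, 26.1, 217.3]
ee_rot: [0.526, 0.851, 0.002, 0.004]
wrist_force: [-3.7, 0.3, 17.7]
opening: 25.3
```

```bash
python3 - <<'E' 2>/dev/null
from h import *
chk("c")
E
```

```text
t 21.42 p [618.6  26.1 217.3] yaw_y 26.58 tz [ 0.008 -0.001 -1.   ] F [-3.67  0.28 17.66] open 25.3 j [ 0.    0.25  1.91 -0.    0.98 -0.46]
wrist plate z [107.  112.7 117.3] wheel top [191.6 198.3]
   plate 29 rect c [610.7  36.1] [38.7 12.4] 15.4
   wheel 1588 rect c [614.5  36.7] [41.2 40.6] 24.0
scene plate z [108.3 113.2 117. ] wheel top [191.2 196.6]
   plate 39 rect c [625.9  36.1] [30.1 58.1] 53.7
   wheel 306 rect c [624.3  32.8] [38.5 59.4] 60.1
top plate z None wheel top nan
```

View pics/c_scene.png

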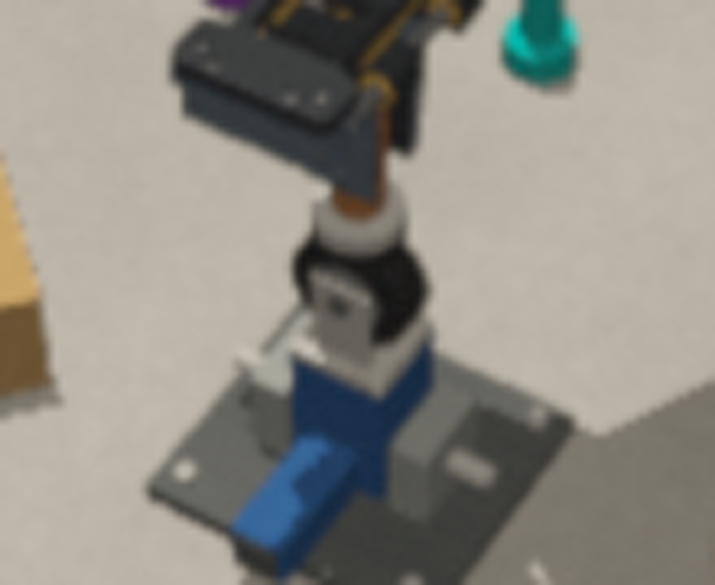

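Call:
move_arm([
  [[0,-0.2,0.7,0,-0.05,0],[0,-0.4,1.4,0,-0.1,0],[0,-0.4,2,0,-0.1,0],[0,-0.4,2,0,-0.1,0]],
])

```text
time_s: 21.9
position: [618.7, 26.1, 216.7]
ee_rot: [0.526, 0.851, -0.0, 0.008]
wrist_force: [-6.6, 1.5, 20.4]
opening: 25.3
```

Call:
move_arm([
  [[0,-0.2,0.7,0,0,0],[0,-0.4,1.4,0,0,0],[0,-0.4,2,0,0,0],[0,-0.4,2,0,0,0]],
])

```text
time_s: 22.23
position: [618.8, 26.1, 216.2]
ee_rot: [0.526, 0.851, 0.0, 0.008]
wrist_force: [-6.7, 2.2, 22.1]
opening: 25.2
```

Call:
move_arm([
  [[0,0,0.5,0,0.06,0],[0,0,1,0,0.12,0],[0,0,1.5,0,0.12,0],[0,0,1.5,0,0.12,0]],
])

```text
time_s: 22.57
position: [619.1, 26.1, 216.2]
ee_rot: [0.526, 0.851, 0.003, 0.004]
wrist_force: [-7.1, -0.1, 22.2]
opening: 25.1
```

```bash
python3 - <<'E' 2>/dev/null
from h import *
st()
d=bot.snapshot("scene")
x,y=map(int,proj(d,(618,26,115)));cv2.imwrite(f"pics/d.png",cv2.resize(d["frame"][y-30:y+30,x-40:x+40,::-1],None,fx=10,fy=10,interpolation=cv2.INTER_CUBIC))
E
```

```text
t 22.57 p [619.1  26.1 216.2] yaw_y 26.56 tz [ 0.009  0.001 -1.   ] F [-7.1  -0.08 22.2 ] open 25.1 j [ 0.    0.25  1.91  0.    0.98 -0.46]
```

View pics/d.png

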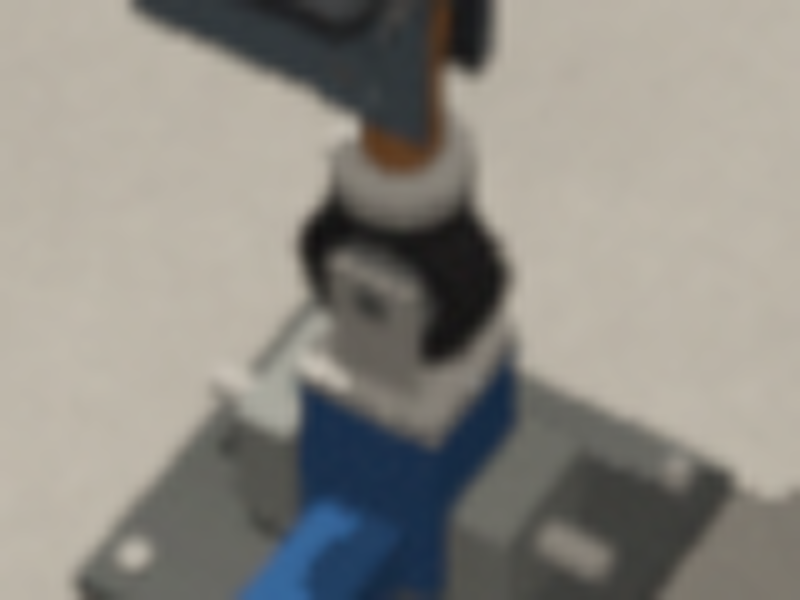

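Call:
move_arm([
  [[0.3,-0.6,-2,0,0,0],[0.6,-1.2,-6,0,0,0],[0.6,-1.2,-12,0,0,0],[0.6,-1.2,-22,0,0,0],[0.6,-1.2,-32,0,0,0],[0.6,-1.2,-40,0,0,0],[0.6,-1.2,-40,0,0,0]],
])

```text
time_s: 23.2
position: [618.3, 26.1, 258.4]
ee_rot: [0.526, 0.851, 0.004, 0.005]
wrist_force: [0.7, -0.7, -2.1]
opening: 25.0
```

```bash
python3 - <<'E' 2>/dev/null
from h import *
chk("e")
for n in("wrist","scene"):
    d=bot.snapshot(n);W=cloud(d);h=W[...,2]
    a=np.radians(26.2);lx=(W[...,0]-617.8)*np.cos(a)+(W[...,1]-26.7)*np.sin(a);ly=-(W[...,0]-617.8)*np.sin(a)+(W[...,1]-26.7)*np.cos(a)
    m=(abs(lx)<24)&(abs(ly)<24)&((abs(lx)>19))&(h>98)&(h<125)
    print(n,m.sum(),np.nanpercentile(h[m],[10,50,90]).round(1))
    for s in(1,-1):
        for t in(1,-1):
            k=m&(lx*s>0)&(ly*t>0);print(s,t,k.sum(),np.nanmedian(h[k]).round(1) if k.any() else None)
    # fork top: hub+11 = mouth+53 ; 
    k=(abs(lx)<18.5)&(abs(lx)>12)&(abs(ly)<14)&(h>130)&(h<175);print("fork top",k.sum(),np.nanpercentile(h[k],[80,95]).round(1) if k.any() else None)
E
```

```text
t 23.2 p [618.3  26.1 258.4] yaw_y 26.57 tz [ 0.012  0.001 -1.   ] F [ 0.71 -0.66 -2.07] open 25.0 j [ 0.    0.2   1.88  0.    1.05 -0.46]
wrist plate z [107.3 107.8 108.3] wheel top [172.8 174.3]
   plate 327 rect c [615.9  30.4] [50.1 41.2] 25.9
   wheel 732 rect c [609.6  40.4] [38.3 32. ] 31.6
scene plate z [105.7 107.3 110.1] wheel top [173.7 176.3]
   plate 92 rect c [619.7  28.3] [48.3 49.9] 26.6
   wheel 278 rect c [623.1  29.3] [33.4 63.4] 25.7
top plate z None wheel top nan
wrist 172 [106.9 107.8 108.7]
1 1 67 107.9
1 -1 11 108.3
-1 1 71 107.7
-1 -1 23 107.8
fork top 102 [156.1 156.8]
scene 36 [104.  107.  118.7]
1 1 17 108.0
1 -1 17 106.8
-1 1 2 106.8
-1 -1 0 None
fork top 57 [163.2 170.2]
```

View pics/e_scene.png

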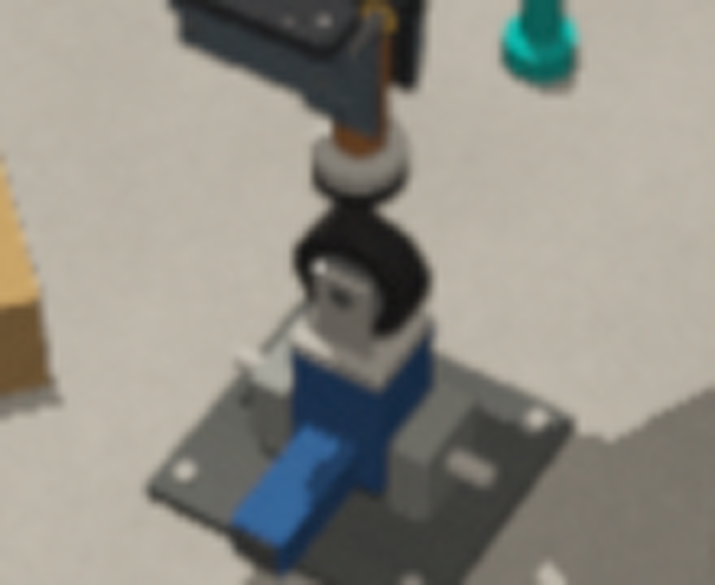

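View pics/e_wrist.png

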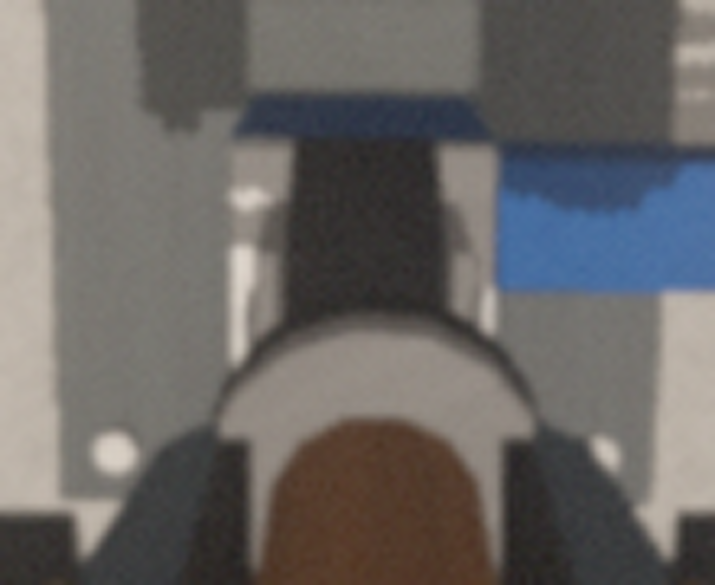

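```bash
python3 - <<'E' 2>/dev/null
from h import *
for n in("wrist","scene"):
    d=bot.snapshot(n);W=cloud(d);h=W[...,2];f=d["frame"].astype(int)
    a=np.radians(26.2);lx=(W[...,0]-617.8)*np.cos(a)+(W[...,1]-26.7)*np.sin(a);ly=-(W[...,0]-617.8)*np.sin(a)+(W[...,1]-26.7)*np.cos(a)
    k=(lx>32)&(lx<88)&(abs(ly)<10)&(h>40)&(h<60);print(n,"rail",np.nanmedian(h[k]).round(2))
    k=(abs(lx)<70)&(abs(ly)<75)&(h>5)&(h<18);print(n,"base",np.nanmedian(h[k]).round(2))
    k=(abs(lx)<12)&(abs(ly)>30)&(abs(ly)<40)&(h>50)&(h<90);print(n,"jaw",np.nanmedian(h[k]).round(2))
    k=(abs(lx)<24)&(abs(ly)<24)&(abs(lx)>20)&(h>98)&(h<113)&(f.max(-1)>70);print(n,"plate",np.nanmedian(h[k]).round(2))
goal(617.8,26.7,228,26.4)
E
```

```text
wrist rail 53.41
wrist base 12.76
wrist jaw 62.51
wrist plate 107.86
scene rail 51.16
scene base 11.37
scene jaw 61.24
scene plate 105.6
row [ 0.3  0.6 27.7] [0.09 0.03 0.03]
```

```bash
python3 - <<'E' 2>/dev/null
from h import *
goal(455.6,-221.2,270,35)
E
```

```text
row [-149. -255.  -16.] [ 0.09  0.04 -1.69]
```

Call:
move_arm([
  [[-10,-17,-15,0.05,0,0],[-25,-43,-16,0.09,0.04,-0.3],[-45,-77,-16,0.09,0.04,-0.5],[-65,-111,-16,0.09,0.04,-0.7],[-85,-145,-16,0.09,0.04,-1],[-105,-180,-16,0.09,0.04,-1.2],[-125,-214,-16,0.09,0.04,-1.4],[-140,-240,-16,0.09,0.04,-1.6],[-149,-255,-16,0.09,0.04,-1.7],[-149,-255,-16,0.09,0.04,-1.7],[-149,-255,-16,0.09,0.04,-1.7],[-149,-255,-16,0.09,0.04,-1.7]],
])

```text
time_s: 24.55
position: [455.8, -220.9, 269.9]
ee_rot: [0.461, 0.887, 0.0, -0.0]
wrist_force: [-0.2, -0.0, -1.7]
opening: 25.7
```

```bash
python3 - <<'E' 2>/dev/null
from h import *
st();goal(455.6,-221.2,56,35)
d=bot.snapshot("scene");cv2.imwrite("pics/s9.png",cv2.resize(d["frame"][60:210,170:320,::-1],None,fx=4,fy=4,interpolation=cv2.INTER_CUBIC))
E
```

```text
t 24.55 p [ 455.8 -220.9  269.9] yaw_y 35.05 tz [-0.     0.001 -1.   ] F [-0.23 -0.01 -1.68] open 25.7 j [-0.5  -0.    2.08  0.    1.06 -1.11]
row [-2.000e-01 -4.000e-01  2.139e+02] [ 0.   -0.01  0.01]
```

View pics/s9.png

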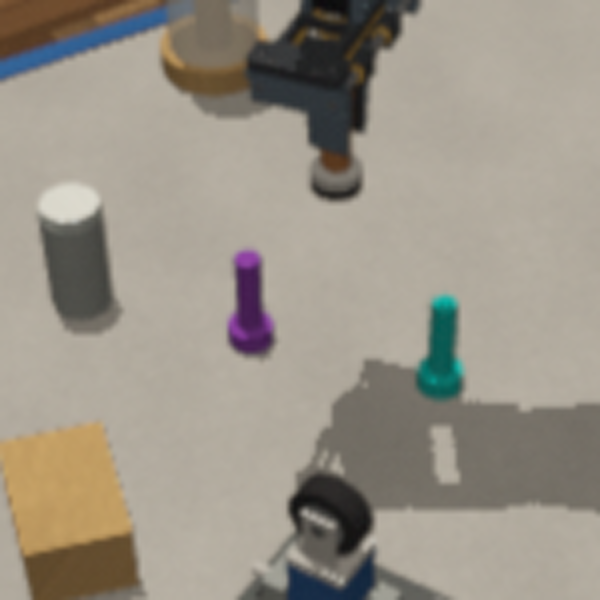

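Call:
move_arm([
  [[0,0,20,0,0,0],[0,0,55,0,0,0],[0,0,90,0,0,0],[0,0,125,0,0,0],[0,0,155,0,0,0],[0,0,180,0,0,0],[0,0,198,0,0,0],[0,0,209,0,0,0],[0,0,214,0,0,0],[0,0,214,0,0,0],[0,0,214,0,0,0]],
])

```text
time_s: 25.52
position: [456.6, -220.6, 56.6]
ee_rot: [0.461, 0.887, 0.0, 0.0]
wrist_force: [0.4, -0.3, -1.7]
opening: 25.5
```

Call:
move_arm([
  [[0,0,2,0,0,0],[0,0,4,0,0,0],[0,0,6,0,0,0],[0,0,7,0,0,0],[0,0,7,0,0,0],[0,0,7,0,0,0]],
])

```text
time_s: 26.02
position: [456.6, -220.6, 49.6]
ee_rot: [0.461, 0.887, 0.0, 0.0]
wrist_force: [0.4, -0.5, -1.6]
opening: 25.3
```

Call:
move_arm([
  [[0,0,0.7,0,0,0],[0,0,1.5,0,0,0],[0,0,2,0,0,0],[0,0,2,0,0,0]],
])

```text
time_s: 26.35
position: [456.5, -220.6, 47.5]
ee_rot: [0.461, 0.887, 0.0, 0.0]
wrist_force: [0.0, 0.2, -3.1]
opening: 25.3
```

Call:
move_arm([
  [[0,0,0.5,0,0,0],[0,0,1,0,0,0],[0,0,1,0,0,0]],
])

```text
time_s: 26.6
position: [456.7, -220.7, 47.1]
ee_rot: [0.461, 0.887, 0.0, 0.0]
wrist_force: [-4.2, 2.5, 13.4]
opening: 25.5
```

Call:
move_arm([
  [[0,0,0,0,0,0],[0,0,0,0,0,0],[0,0,0,0,0,0]],
])

```text
time_s: 26.85
position: [456.8, -220.7, 47.2]
ee_rot: [0.461, 0.887, 0.0, 0.0]
wrist_force: [-1.0, -0.2, 0.5]
opening: 25.4
```

Call:
move_arm([
  [[0,0,0,0,0,0],[0,0,0,0,0,0],[0,0,0,0,0,0],[0,0,0,0,0,0],[0,0,0,0,0,0],[0,0,0,0,0,0],[0,0,0,0,0,0]],
], claw=85)

```text
time_s: 27.43
position: [456.8, -220.7, 47.2]
ee_rot: [0.461, 0.887, 0.0, 0.0]
wrist_force: [0.6, 0.5, -0.3]
opening: 69.2
```

Call:
move_arm([
  [[0,0,-10,0,0,0],[0,0,-35,0,0,0],[0,0,-70,0,0,0],[0,0,-110,0,0,0],[0,0,-150,0,0,0],[0,0,-190,0,0,0],[0,0,-220,0,0,0],[0,0,-235,0,0,0],[0,0,-235,0,0,0]],
])

```text
time_s: 28.18
position: [458.0, -221.5, 286.9]
ee_rot: [0.461, 0.887, 0.0, 0.003]
wrist_force: [-0.3, -0.5, -0.6]
opening: 77.1
```

```bash
python3 - <<'E' 2>/dev/null
from h import *
st()
d=bot.snapshot("wrist");W=cloud(d);h=W[...,2]
m=(np.hypot(W[...,0]-456,W[...,1]+221)<35)
for lo,hi in((94,106),(14,24)):
    p=W[m&(h>lo)&(h<hi)];print(len(p),np.median(p[:,2]),cv2.minEnclosingCircle(p[:,:2].astype(np.float32)))
d=bot.snapshot("scene");cv2.imwrite("pics/s10.png",cv2.resize(d["frame"][60:260,130:350,::-1],None,fx=3.4,fy=2.9,interpolation=cv2.INTER_CUBIC))
d=bot.snapshot("top");cv2.imwrite("pics/t10.png",d["frame"][:,:,::-1])
W=cloud(d);h=W[...,2]
a=np.radians(26.2);lx=(W[...,0]-617.8)*np.cos(a)+(W[...,1]-26.7)*np.sin(a);ly=-(W[...,0]-617.8)*np.sin(a)+(W[...,1]-26.7)*np.cos(a)
k=(abs(lx)<24)&(abs(ly)<24)&(abs(lx)>20)&(h>98)&(h<125);print("top plate",k.sum(),np.nanmedian(h[k]))
k=(abs(lx)<24)&(abs(ly)<30)&(h>130);print("wheel top",np.nanpercentile(h[k],[95,99]),cv2.minAreaRect(W[k][:,:2].astype(np.float32)))
E
```

```text
t 28.18 p [ 458.  -221.5  286.9] yaw_y 35.12 tz [ 0.006 -0.003 -1.   ] F [-0.28 -0.53 -0.6 ] open 77.1 j [-0.5  -0.02  2.07  0.    1.09 -1.11]
270 100.32631474670677 ((457.4352722167969, -220.0308074951172), 12.645153045654297)
258 20.64939690108541 ((457.3759765625, -220.0182342529297), 21.665613174438477)
top plate 25 106.28454561917388
wheel top [176.18162967 177.51242006] ((616.4684448242188, 26.047943115234375), (37.47718048095703, 59.72428512573242), 26.9588623046875)
```

View pics/s10.png

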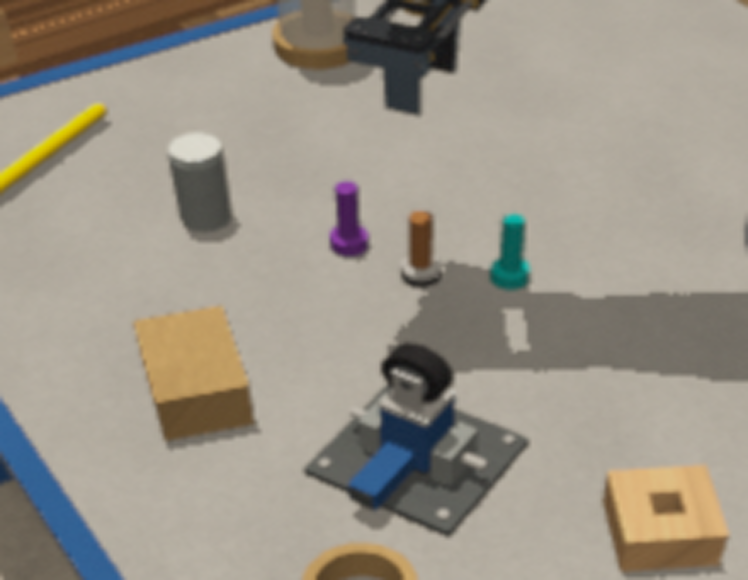

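View pics/t10.png

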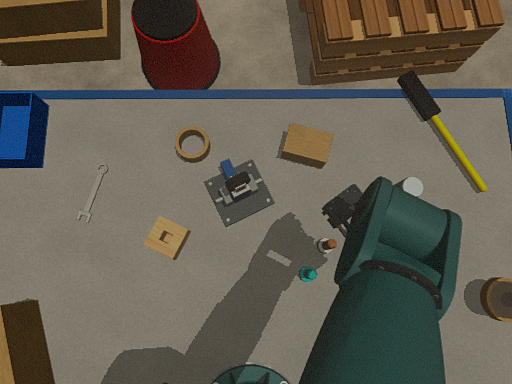

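```bash
python3 - <<'E'
from rig import bot
bot.sign_off(); print("ok")
E
```

```text
the job is handed in; nothing more can be done
ok
```

The job is handed in at about 28 s of the allowed 67 s. The last checks put the caster home in the leg's socket and the tamper standing upright on the bench.

- **Setting in:** I took the caster out of the block and set it loosely in the socket. Its plate was about 9.6 mm proud and it was centred within about 1 mm. I then opened the fingers and raised them clear of it.
- **Pressing home:** I pressed it down with the tamper by force, up to about 25 N on the wheel (22 N at the wrist plus the tamper's weight). Sideways force reached about 7 N near the end because the arm drifted and I briefly tilted it the wrong way. The total stayed below 35 N in every reading.
- **Caster seating:** after I lifted the tamper off, the plate's top read 107.9 mm in the wrist camera. That camera reads about 0.5 mm high, so the plate is about 0.3 mm proud. Its corners agree within about 0.6 mm, so it sits square.
- **Tamper:** it stands about 3 mm from where it started, and its handle and foot centres agree within 0.1 mm. It touched the bench with about 16 N before I eased off and let go.
- **Bystanders:** they look unmoved in the pictures.

The cameras did not fully agree. The scene camera read the plate top at 105.6 mm, but it also reads fixed parts 1 to 2 mm low. The top camera read 106.3 mm for the plate. One edge reading on the fork hinted at up to 1 mm proud, still within the 2 mm allowed.

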